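Park the screwdriver and re-arm the guard switch

ROBOT

A 6-joint arm with a two-finger parallel gripper is mounted at the origin on a cart in front of the work surface, level with it; the furniture and walls round the work are solid. World frame = base frame: x ahead of the robot, y to its left, z up, the work surface at z = 0. Lengths are in m, angles in degrees, forces in N, time in s.
With the tool pointing down it reaches from about 0.375 to 0.9 m from the base axis. Payload 3.1 kg.
Tool frame: the origin (TCP) lies on the centre line of the jaws, within the pads' length; the fingertips stand 25 mm ahead of it and the grasp point (between the pads) lies 6 mm ahead of it; z points along the fingers, y is the line along which they close (so a half turn about z gives the same grasp; the last joint's range is limited). The gripper opens to 87 mm and grips with 3 to 60 N. Pads are 19 mm wide; open, the fingers measure 117 mm over their backs; the gripper's body (75 mm by 190 mm) begins 51 mm behind the grasp point.
Start: joints at [54.345, 30.224, 82.088, -0, 67.689, -10.227], TCP at [0.268, 0.564, 0.248] pointing down, gripper open.
Joint ranges: [-176.69, 176.69], [-43.24, 126.21], [12.49, 139.97], [-82, 262], [0, 151.66], [-163.58, 163.58]. Speed limits (degrees/s): [159.86, 159.86, 180, 180, 180, 180].

INTERFACE

Orientations are given as a 3x3 rotation matrix whose columns are the frame's x, y, z axes.
In Python, from rig import * gives the robot as it stands.
- The arm moves only by the tool step_arm, never from a script. Its argument "steps" is a list of rows, each a list of 7 numbers: the shift along the tool's x, y, z normalised to -1 to 1, where 1 is 0.3 m, then the turn, a rotation vector about the tool's x, y, z normalised to -1 to 1, where 1 is 45 degrees, then the gripper's target within -1 to 1 (shut at 1, half-way at 0, fully open at -1). A call has 1 to 8 rows; each row is the pose to reach, as a shift and turn from the pose commanded when the call began, along the tool's axes at that moment; what a row does not reach only later rows make up. A row lasts 1/12 s, in which the tool goes at most 41.7 mm and 7.16 degrees, less where a joint would pass 70% of its speed; a pose out of reach is approached as far as the arm can. A call with a number of a shift or a turn outside -1 to 1 is refused whole. A call with a gripper value outside its range is refused whole. The fingers move at their own pace and stop on an object; the grip force is fixed at half the most. Time passes only in rows, so rows that repeat a pose let the fingers close. It gives the time, the measured TCP pose, the force, the opening and the grip force at its end, in the units of the state.
- read_state(): the state, without advancing time (a new reading comes with each control period).
- capture(name): name is "scene" or "top" or "wrist"; returns a dict with "image" (420x560x3 uint8, red, green, blue), "vertical_fov" (degrees; the focal length in pixels is half the picture's height over the tangent of half this angle, whatever the lens; pixels are square), "cx", "cy" (the principal point, pixels), "world_from_camera" (4x4, takes a point from camera to world coordinates); the wrist camera has in their place "T_tool_cam" (4x4, takes a point from camera to tool coordinates, whose origin is the TCP and whose axes are the flange's). Camera axes: x right, y down, z forward; pixel columns grow to the right and rows downward; lengths in m; the calibration is good to about 2 mm. A picture is of the moment at which its call begins: read the wrist's pose just before it. There is no depth.
- hand_in(): hands the job in; it is judged then, once.
The state is a dict: "time_s": time; "joint_positions": joint angles; "qvel": joint speeds; "tau": joint torques, N m; "position": TCP position; "tcp_rot": TCP orientation; "force": force on the tool from outside, world axes, zero at the start; "moment": the same for the moment, N m; "opening": opening from 0.0 (shut) to 1.0 (fully open); "grasp_force": force on a finger pad.
Only numpy, scipy, OpenCV 4.12 (cv2) and the standard library are available. Lean on these libraries where they do the work, as an engineer would, in place of code of your own. Each camera call takes 0.05 s, during which the arm holds its last target. There are 200 camera calls.

TASK

Maintenance on the test bench is finished: first lay the screwdriver that lies at the front of the bench in the metal rest beside it, handle down in the wide saddle just in front of the butt stop and shank down in the narrow notch, and let go of it. Then push the key's flat tongue straight into the slot of the guard interlock switch until it is fully home, and leave it standing there. Leave the small parts lying nearby where they are.

Things in the scene. Friction and masses are not known exactly. Their poses are not given: they have to be found in the camera images.
- driver_handle (a point): Loose screwdriver lying at the front of the bench between rest and switch, 0.09 kg, 216 mm long; point on its axis in the fluted handle, 14 mm above its underside. Grip here, across the 30 mm handle. x runs along the shank to the blade. Butt end 53 mm behind the point; handle ends 42 mm ahead, then a 6.4 mm round shank up to the blade tip, 163 mm ahead.
- rest_seat (a point): Where driver_handle lies when the screwdriver is home in the fixed rest: 42 mm above the bench, both x axes pointing the same way, z up. From here along x: butt stop face at -63 mm, saddle at -37 mm, notch at +100 mm. Between saddle and notch it is open down to the base strip, so fingers have room.
- rest: The fixed metal rest: strip 200 x 58 x 8 mm with upright plates; origin on the bench, 55 mm ahead of rest_seat, same axes. Butt stop: top 48 mm above the bench. Wide saddle: 10 mm thick, floor 28 mm up, 36 mm between its lugs, lug tops 52 mm up. Narrow notch: 8 mm thick, floor 39 mm up, 13 mm wide, tops 54.5 mm up.
- key_grip (a point): Centre of the loose interlock key (0.09 kg), 25 mm above its underside: black grip block 26 (x) x 24 (y) mm, 50 mm tall, standing on a foot 36 x 34 x 6 mm (14 mm ahead of the point, 22 mm behind), with a flat steel tongue sticking out level along x. z is up. Grip the block across its 24 mm width.
- tongue_tip (a point): Middle of the free end of the key's tongue: 48 mm ahead of key_grip and 3 mm below it (22 mm above the foot's underside). The tongue is 18 mm wide, 4 mm thick and stands 34 mm out of the shoulder, which is 14 mm ahead of key_grip. Axes as key_grip.
- slot_mouth (a point): Centre of the slot mouth in the front face of the fixed interlock switch (grey block 70 x 46 x 48 mm, cable gland at its back), 23 mm above the bench; x points into the slot, z up. Slot 23 mm wide, 12 high, 42 deep, sloped cheeks at the mouth. Fully home, the tongue tip is 34 mm in and the key's shoulder at the face. The key may stand on the bench or be held up to 3 mm up as it goes in.
- driver: The same screwdriver; origin under the middle of its length, 55 mm ahead of driver_handle, on its underside.
- key: The same key; origin at the underside of the foot, right below key_grip.
- lead_cap_green: Bystander: round lead cap, 23 mm across, 33 mm tall, standing behind the work; origin at its underside.
- plug_orange: Bystander: two-pin plug, 26 x 22 x 46 mm, standing behind the work; origin at its underside.
- nut: Bystander: hexagon nut 18 x 21 x 10 mm, lying behind the work; origin at its underside.

How it is judged:
By the outcome, as a careful person would: the job done as asked, in the order asked, and still so for the second after the job is handed in, with the robot touching nothing.
It also fails if it takes over 48 s, if anything falls off the work surface, if the arm or the gripper's body presses on something with over 40 N, if the wrist force passes 120 N, or if a joint passes its speed limit or range.

## Working session

There is one attempt and no reset: what is moved stays moved. The work goes in short steps, Python scripts to look and compute and a tool call to move; the robot and the scene stay as the last step left them, time stands still between calls to the robot, and variables do not carry over. Pictures are saved under pics/ and viewed, at most 10 in all, crops included, and the job is handed in when it is done.

Besides the shell and the picture viewer there is one more tool, called after "Request:" as a command line: name --pt "numbers of a row" for each row, then --argument value for the rest. step_arm: Moves the arm, as the interface text tells. Scaled input: -1 to 1 covers 0.3 m each way for a shift and 45 degrees each way for a turn. Its arguments: {"type":"object","properties":{"steps":{"type":"array"}},"required":["steps"]}

```bash
ls; mkdir -p pics; python3 - <<'E'
from rig import *
import cv2,numpy as np
s=read_state();print(s['position'],np.round(s['tcp_rot'],3).tolist(),s['opening'],s['time_s'])
for n in("scene","top"):
    c=capture(n);cv2.imwrite(f'pics/{n}0.png',cv2.cvtColor(cv2.resize(c['image'],(800,600),interpolation=cv2.INTER_CUBIC),cv2.COLOR_RGB2BGR))
    print(n,c['vertical_fov'],c['cx'],c['cy'],np.round(c['world_from_camera'],4).tolist())
    np.savez(f'{n}0.npz',**c)
E
```

```text
pics
[0.26793334 0.56390969 0.24657452] [[-0.903, 0.429, -0.001], [0.429, 0.903, -0.002], [0.0, -0.002, -1.0]] 1.003279298919759 0.0
scene 43.587378280997605 276.5911247305485 197.52237026046947 [[0.8005, -0.3643, 0.4759, 0.163], [-0.5994, -0.4899, 0.633, -0.3152], [0.0025, -0.792, -0.6105, 0.5927], [0.0, 0.0, 0.0, 1.0]]
top 42.25134191880144 282.9592003478531 214.27797837501032 [[-0.0147, -0.9832, 0.1821, 0.3905], [-0.9996, 0.0185, 0.0193, 0.23], [-0.0223, -0.1818, -0.9831, 0.9992], [0.0, 0.0, 0.0, 1.0]]
```

View pics/top0.png

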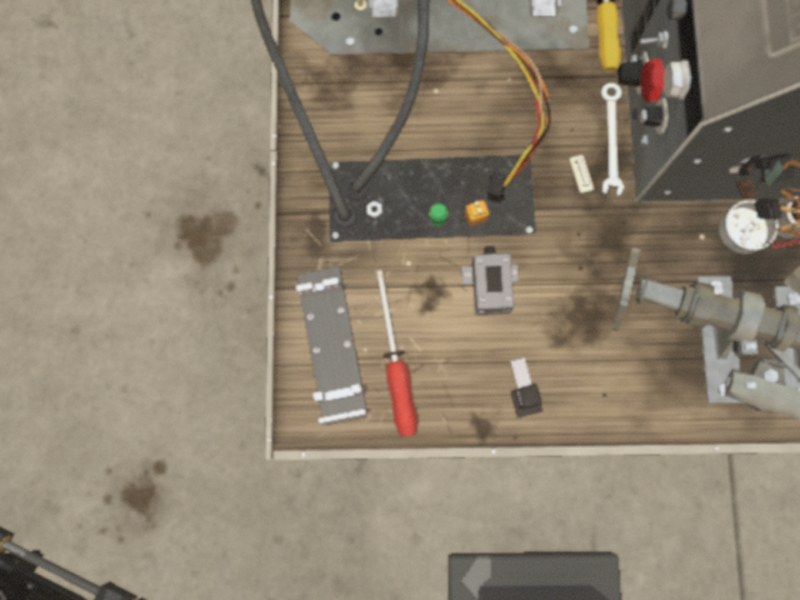

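View pics/scene0.png

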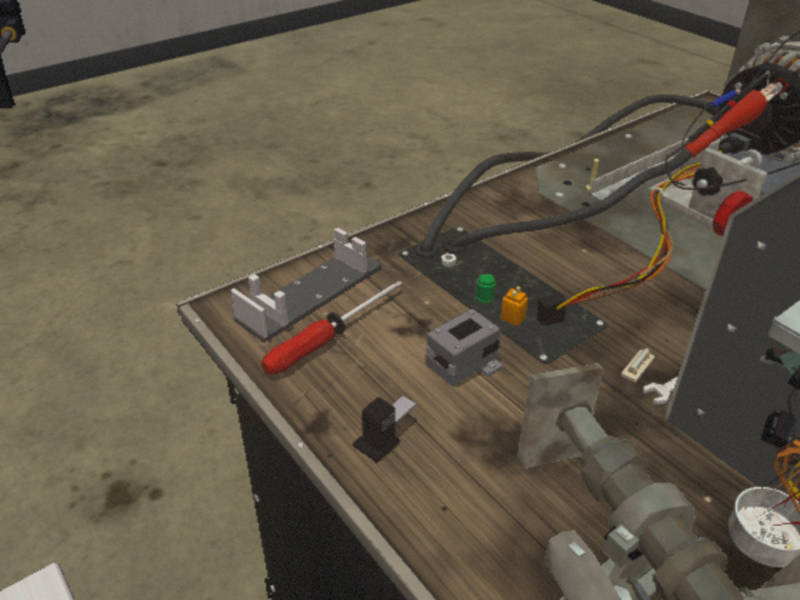

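Top view (800×600 px): the driver butt is at (408,435), its tip at (380,271), the rest strip spans (300..365, 270..421), the switch is at (494,283) and the key block at (526,398). The scene view agrees with this. I'll compute rough positions next.

```bash
cat > h.py <<'E'
import numpy as np,cv2
K=lambda c:(c['image'].shape[0]/2/np.tan(np.radians(float(c['vertical_fov']))/2),float(c['cx']),float(c['cy']))
def back(c,W,uv,z):
    f,cx,cy=K(c);d=W[:3,:3]@np.array([(uv[0]-cx)/f,(uv[1]-cy)/f,1]);return W[:3,3]+d*(z-W[2,3])/d[2]
def proj(c,W,P):
    f,cx,cy=K(c);p=(np.atleast_2d(P)-W[:3,3])@W[:3,:3];return p[:,:2]/p[:,2:]*f+[cx,cy]
E
python3 - <<'E'
from h import *
s=.7
for n,L in(('top',dict(butt=((408,435),.014),tip=((380,271),.014),hnd=((399,380),.014),r_far_l=((300,272),.008),r_far_r=((340,270),.008),stopL=((321,421),.048),stopR=((365,412),.048),notchL=((299,288),.0545),notchR=((338,280),.0545),ttip=((518,360),.022),kbl=((526,390),.05),swfl=((477,313),.048),swfr=((512,310),.048),swbl=((475,256),.048),swbr=((512,254),.048),nut=((374,209),.01),cap=((438,212),.033),plug=((477,210),.046),edge=((500,450),0))),
 ('scene',dict(butt=((268,368),.014),tip=((400,284),.014),kbl=((379,407),.05),ttip=((405,402),.022)))):
    c=np.load(n+'0.npz')
    for k,(uv,z) in L.items(): print(n,k,np.round(back(c,c['world_from_camera'],np.array(uv)*s,z),3)[:2])
E
```

```text
top butt [0.409 0.247]
top tip [0.62 0.28]
top hnd [0.478 0.257]
top r_far_l [0.622 0.386]
top r_far_r [0.624 0.333]
top stopL [0.427 0.352]
top stopR [0.437 0.298]
top notchL [0.591 0.379]
top notchR [0.6   0.331]
top ttip [0.5   0.107]
top kbl [0.46  0.102]
top swfl [0.556 0.158]
top swfr [0.559 0.115]
top swbl [0.629 0.159]
top swbr [0.631 0.112]
top nut [0.706 0.288]
top cap [0.693 0.203]
top plug [0.69  0.154]
top edge [0.389 0.131]
scene butt [0.409 0.245]
scene tip [0.617 0.278]
scene kbl [0.454 0.097]
scene ttip [0.495 0.108]
```

```bash
cat >> h.py <<'E'
def plan(pos,yaw):
    "normalised row to reach TCP pos, pointing down, tool y at yaw+90 deg (mod 180)"
    from rig import read_state
    from scipy.spatial.transform import Rotation as R
    s=read_state();M=np.array(s['tcp_rot']);best=None
    for a in(yaw,yaw+180):
        y=np.array([-np.sin(np.radians(a)),np.cos(np.radians(a)),0]);z=np.array([0,0,-1.]);T=np.c_[np.cross(y,z),y,z]
        r=R.from_matrix(M.T@T).as_rotvec(degrees=True)
        if best is None or np.linalg.norm(r)<np.linalg.norm(best):best=r
    d=M.T@(np.array(pos)-s['position'])
    print('shift',np.round(d/.3,4),'turn',np.round(best/45,4),'dist',np.linalg.norm(d),'t',s['time_s'],'F',np.round(s['force'],1),'op',s['opening'],s['grasp_force'],'pos',np.round(s['position'],4))
E
python3 - <<'E'
from h import *
from rig import *
c=capture('wrist');print(np.round(c['T_tool_cam'],3).tolist(),c['vertical_fov'])
plan([.46,.27,.26],9)
E
```

```text
[[0.0, -0.955, -0.295, 0.082], [1.0, 0.0, 0.001, 0.001], [-0.001, -0.295, 0.955, -0.138], [0.0, 0.0, 0.0, 1.0]] 64.95999290865814
shift [-0.9988 -0.6105 -0.0433] turn [-0.0019 -0.001  -0.7651] dist 0.35142228852946705 t 0.15 F [-0.4  0.2  0.1] op 1.000104834592428 0.0 pos [0.268  0.5641 0.2468]
```

Request:
step_arm --pt "-0.998 -0.61 -0.04 0 0 -0.765 0" --pt "-0.998 -0.61 -0.04 0 0 -0.765 0" --pt "-0.998 -0.61 -0.04 0 0 -0.765 0" --pt "-0.998 -0.61 -0.04 0 0 -0.765 0" --pt "-0.998 -0.61 -0.04 0 0 -0.765 0" --pt "-0.998 -0.61 -0.04 0 0 -0.765 0" --pt "-0.998 -0.61 -0.04 0 0 -0.765 0" --pt "-0.998 -0.61 -0.04 0 0 -0.765 0"

```text
time_s: 0.82
position: [0.4436, 0.2951, 0.2584]
tcp_rot: [[-0.988, -0.157, -0.0], [-0.157, 0.988, -0.0], [0.0, -0.0, -1.0]]
force: [1.0, 0.5, 0.1]
opening: 0.524
grasp_force: 0.0
```

```bash
python3 - <<'E'
from h import *
plan([.45,.24,.25],9)
E
```

```text
shift [ 0.0077 -0.1847  0.0281] turn [-0.     -0.0004  0.0004] dist 0.056082846744919534 t 0.8167 F [1.  0.5 0.1] op 0.5243966367789197 0.0 pos [0.4436 0.2951 0.2584]
```

Request:
step_arm --pt "0 -0.15 0.03 0 0 0 0" --pt "0 -0.15 0.03 0 0 0 0" --pt "0 -0.15 0.03 0 0 0 0" --pt "0 -0.15 0.03 0 0 0 0"

```text
time_s: 1.15
position: [0.4499, 0.2525, 0.2493]
tcp_rot: [[-0.988, -0.155, -0.001], [-0.155, 0.988, 0.001], [0.001, 0.001, -1.0]]
force: [-1.0, 0.8, 0.3]
opening: 0.501
grasp_force: 0.0
```

```bash
python3 - <<'E'
from h import *
from rig import *
s=read_state();c=capture('wrist');W=np.eye(4);W[:3,:3]=s['tcp_rot'];W[:3,3]=s['position'];W=W@c['T_tool_cam']
c['W']=W;np.savez('w1.npz',**c);print(s['position'],np.round(s['qvel'],2))
cv2.imwrite('pics/w1.png',cv2.cvtColor(cv2.resize(c['image'],(800,600),interpolation=cv2.INTER_CUBIC),cv2.COLOR_RGB2BGR))
E
```

```text
[0.44993352 0.25246682 0.24933877] [ 2.15 -0.11 -0.74  0.12 -0.   -0.11]
```

View pics/w1.png

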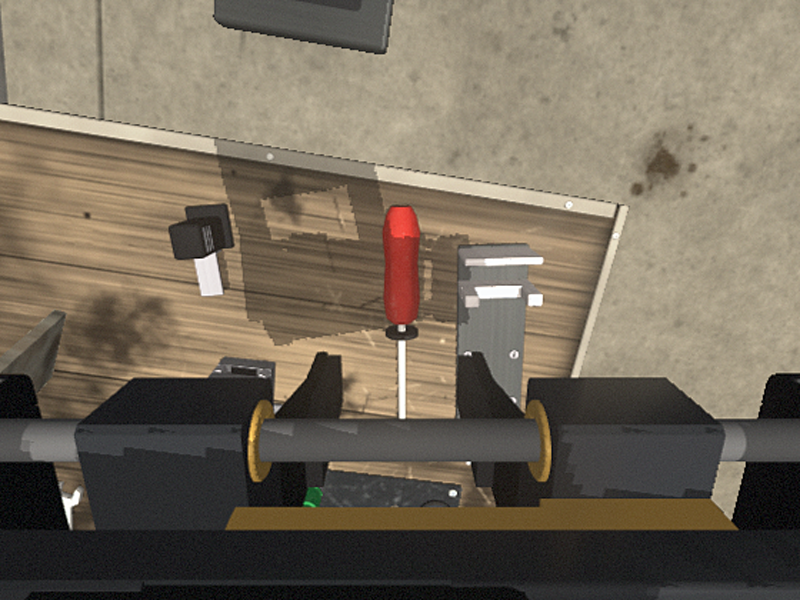

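The wrist view (bench front edge at top) shows the driver vertical with its butt at (401,206), shank at (402,400) and handle 384–420. The rest stop runs (466–543,261), the saddle lugs are at (470,300)/(536,298), the key block top is at (190,240) and the tongue tip at (212,295).

```bash
python3 - <<'E'
from h import *
c=np.load('w1.npz');W=c['W']
for k,uv,z in(('butt',(401,206),.016),('hand',(402,265),.014),('collar',(402,331),.014),('shank',(402,400),.014),('stopL',(466,261),.048),('stopR',(543,260),.048),('lugL',(471,300),.052),('lugR',(536,299),.052),('stripNL',(458,250),.008),('stripL',(459,350),.008),('stripR',(523,370),.008),('tipL',(202,296),.024),('tipR',(222,294),.024),('tongroot',(201,255),.024),('blkTopNL',(168,226),.05),('blkTopFL',(174,259),.05),('blkTopFR',(210,254),.05),('blkTopNR',(203,219),.05),('footNL',(187,206),.006),('footNR',(230,205),.006),('footFR',(233,246),.006)):
    print(k,np.round(back(c,W,np.array(uv)*.7,z)[:2],4))
E
```

```text
butt [0.407  0.2486]
hand [0.4537 0.2568]
collar [0.5101 0.2658]
shank [0.5746 0.2761]
stopL [0.4357 0.3013]
stopR [0.4262 0.357 ]
lugL [0.4634 0.3101]
lugR [0.4552 0.3577]
stripNL [0.4356 0.3002]
stripL [0.5221 0.318 ]
stripR [0.5321 0.3775]
tipL [0.5015 0.1016]
tipR [0.4973 0.1173]
tongroot [0.4679 0.0996]
blkTopNL [0.4433 0.0858]
blkTopFL [0.4669 0.0904]
blkTopFR [0.4591 0.1162]
blkTopNR [0.4344 0.1103]
footNL [0.4345 0.0803]
footNR [0.4284 0.1141]
footFR [0.4612 0.1182]
```

```bash
python3 - <<'E'
from h import *
plan([.4605,.2565,.10],9.3)
plan([.4605,.2565,.028],9.3)
E
```

```text
shift [-0.0369  0.0048  0.4984] turn [ 0.0009 -0.0002 -0.0062] dist 0.14992326247066107 t 1.2 F [0.2 0.4 1. ] op 0.4992940332675031 0.0 pos [0.4498 0.2532 0.2495]
shift [-0.037   0.0046  0.7384] turn [ 0.0009 -0.0002 -0.0062] dist 0.22178827203066173 t 1.2 F [0.2 0.4 1. ] op 0.4992940332675031 0.0 pos [0.4498 0.2532 0.2495]
```

Request:
step_arm --pt "-0.037 0.005 0.14 0 0 -0.006 0" --pt "-0.037 0.005 0.28 0 0 -0.006 0" --pt "-0.037 0.005 0.42 0 0 -0.006 0" --pt "-0.037 0.005 0.53 0 0 -0.006 0" --pt "-0.037 0.005 0.6 0 0 -0.006 0" --pt "-0.037 0.005 0.6 0 0 -0.006 0"

```text
time_s: 1.7
position: [0.4574, 0.2566, 0.0653]
tcp_rot: [[-0.986, -0.164, -0.009], [-0.164, 0.986, -0.002], [0.009, -0.001, -1.0]]
force: [-0.2, 0.5, 0.3]
opening: 0.499
grasp_force: 0.0
```

```bash
python3 - <<'E'
from h import *
from rig import *
s=read_state();c=capture('wrist');W=np.eye(4);W[:3,:3]=s['tcp_rot'];W[:3,3]=s['position'];W=W@c['T_tool_cam']
c['W']=W;np.savez('w2.npz',**c)
cv2.imwrite('pics/w2.png',cv2.cvtColor(cv2.resize(c['image'],(800,600),interpolation=cv2.INTER_CUBIC),cv2.COLOR_RGB2BGR))
plan([.4605,.2565,.028],9.3)
E
```

```text
shift [-0.0058 -0.0022  0.1317] turn [-0.0006 -0.0064  0.0028] dist 0.03955599970920972 t 1.75 F [0.2 0.7 0.1] op 0.5008332071702557 0.0 pos [0.4589 0.2569 0.0675]
```

View pics/w2.png

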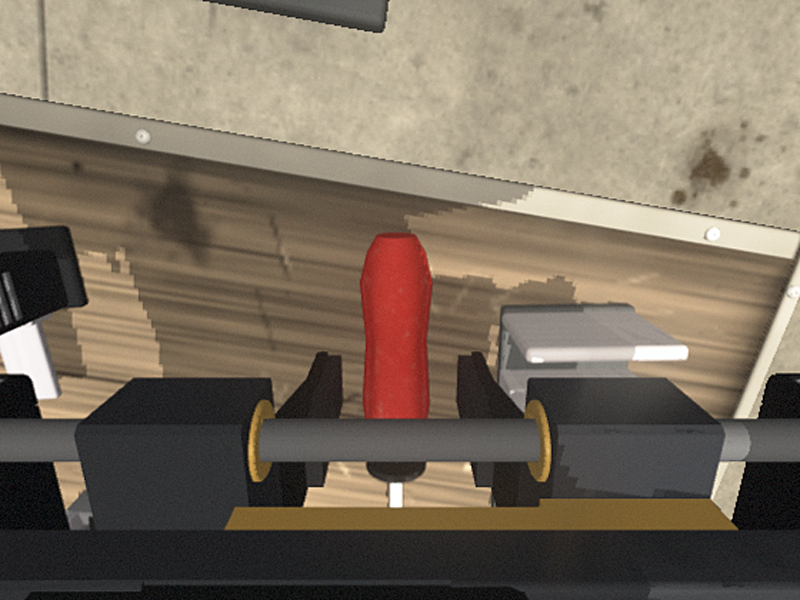

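The handle sits centrally between the jaws (x ≈ 397 against finger midline 400). Descending and gripping.

Request:
step_arm --pt "-0.006 -0.002 0.07 0 0 0 0" --pt "-0.006 -0.002 0.125 0 0 0 0" --pt "-0.006 -0.002 0.125 0 0 0 0" --pt "-0.006 -0.002 0.125 0 0 0 0"

```text
time_s: 2.08
position: [0.4632, 0.2564, 0.0332]
tcp_rot: [[-0.987, -0.162, 0.001], [-0.162, 0.987, 0.001], [-0.002, 0.0, -1.0]]
force: [-0.2, 0.2, -0.9]
opening: 0.498
grasp_force: 0.0
```

```bash
python3 - <<'E'
from h import *
plan([.4605,.2565,.028],9.3)
c=np.load('w2.npz');print(back(c,c['W'],np.array([398,234])*.7,.016),back(c,c['W'],np.array([396,495])*.7,.014))
E
```

```text
shift [0.0088 0.0018 0.0173] turn [0.0004 0.002  0.001 ] dist 0.005852997264495795 t 2.0833 F [-0.2  0.2 -0.9] op 0.498140476526262 0.0 pos [0.4632 0.2564 0.0332]
[0.4066435 0.2487332 0.016    ] [0.53089043 0.26837045 0.014     ]
```

Request:
step_arm --pt "0.008 0 0.012 0 0 0 0" --pt "0.008 0 0.012 0 0 0 0" --pt "0.008 0 0.012 0 0 0 0.5" --pt "0.008 0 0.012 0 0 0 1" --pt "0.008 0 0.012 0 0 0 1" --pt "0.008 0 0.012 0 0 0 1" --pt "0.008 0 0.012 0 0 0 1" --pt "0.008 0 0.012 0 0 0 1"

```text
time_s: 2.75
position: [0.4608, 0.255, 0.0289]
tcp_rot: [[-0.987, -0.161, 0.001], [-0.161, 0.987, 0.0], [-0.001, 0.0, -1.0]]
force: [0.2, 0.2, 5.3]
opening: 0.335
grasp_force: 30.0
```

Request:
step_arm --pt "0 0 -0.1 0 0 0 1" --pt "0 0 -0.22 0 0 0 1" --pt "0 0 -0.34 0 0 0 1" --pt "0 0 -0.34 0 0 0 1" --pt "0 0 -0.34 0 0 0 1"

```text
time_s: 3.17
position: [0.4616, 0.2552, 0.132]
tcp_rot: [[-0.987, -0.161, 0.004], [-0.161, 0.987, 0.001], [-0.005, 0.0, -1.0]]
force: [-0.5, -0.0, -1.0]
opening: 0.334
grasp_force: 30.0
```

```bash
python3 - <<'E'
from h import *
from rig import *
s=read_state();c=capture('wrist');W=np.eye(4);W[:3,:3]=s['tcp_rot'];W[:3,3]=s['position'];W=W@c['T_tool_cam']
c['W']=W;np.savez('w3.npz',**c);w=c['image']
c=capture('scene');np.savez('s3.npz',**c)
t=np.load('top0.npz')['image'];s0=np.load('scene0.npz')['image']
print([s['position'],s['grasp_force'],s['force']])
# composite 800x600: top crop (200..266,180..300)x5 ; scene crop; scene now; wrist
A=cv2.resize(t[180:300,205:265],(300,600),interpolation=cv2.INTER_CUBIC)   # x5
B=cv2.resize(s0[155:239,160:272],None,fx=4.46,fy=3.57) if 0 else cv2.resize(s0[155:240,155:280],(500,340),interpolation=cv2.INTER_CUBIC) # x4
C=cv2.resize(w,(347,260))
D=np.zeros((600,800,3),np.uint8);D[:,:300]=A;D[:340,300:]=B;D[340:,300:647]=C
cv2.imwrite('pics/comp.png',D[...,::-1])
E
```

```text
[array([0.46159991, 0.25524026, 0.13204768]), 29.999875389039516, array([-0.52328872, -0.02105535, -1.01277684])]
```

View pics/comp.png

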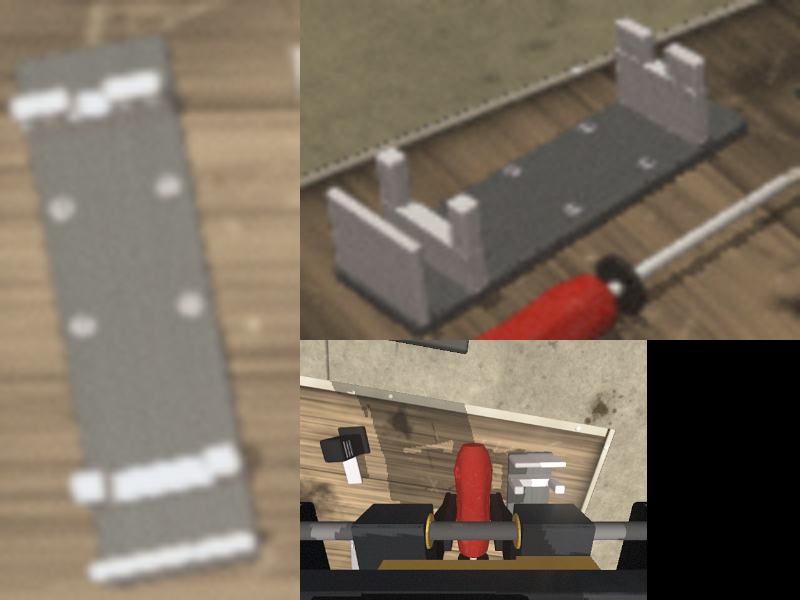

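The composite shows the driver held level and aligned with the gripper. The rest's notch towers are at crop (40,105)/(131,86), its lugs at (89,487)/(222,460) and its stop at (92,572)–(255,542). In the scene crop, the towers are at (635,27)/(686,52) and the lugs at (391,155)/(462,203).

```bash
python3 - <<'E'
from h import *
t=np.load('top0.npz');s=np.load('scene0.npz');w=np.load('w1.npz')
T=lambda u,v,z:back(t,t['world_from_camera'],(205+u/5-.4,180+v/5-.4),z)
S=lambda u,v,z:back(s,s['world_from_camera'],(155+(u-300)/4-.4,155+v/4-.4),z)
Wd=lambda u,v,z:back(w,w['W'],(u*.7,v*.7),z)
for n,a,b in(('top notch',T(40,105,.0545),T(131,86,.0545)),('top lugs',T(89,487,.052),T(222,460,.052)),('top stop',T(92,572,.048),T(255,542,.048)),
 ('sc notch',S(635,27,.0545),S(686,52,.0545)),('sc lugs',S(391,155,.052),S(462,203,.052)),('sc stop',S(334,193,.048),S(425,248,.048)),('w lugs',Wd(536,299,.052),Wd(471,300,.052)),('w stop',Wd(543,260,.048),Wd(466,261,.048))):
    m=(a+b)/2;d=a-b;print(n,np.round(m[:2],4),'w',round(np.hypot(*d[:2]),4),'yaw',round(np.degrees(np.arctan2(-d[0],d[1])),1))
print('top gapfloor',T(92,103,.039)[:2])
# driver: top and scene
for uv,k in(((408,435),'butt'),((380,271),'tip'),((393,352),'col')):print(k,back(t,t['world_from_camera'],np.array(uv)*.7,.014)[:2])
E
```

```text
top notch [0.5958 0.3572] w 0.0331 yaw 11.0
top lugs [0.4613 0.3324] w 0.0472 yaw 10.5
top stop [0.4326 0.3265] w 0.0576 yaw 9.4
sc notch [0.5951 0.3569] w 0.0316 yaw 13.3
sc lugs [0.4598 0.3322] w 0.0474 yaw 9.5
sc stop [0.4327 0.3241] w 0.056 yaw 13.3
w lugs [0.4593 0.3339] w 0.0483 yaw 9.8
w stop [0.431  0.3291] w 0.0565 yaw 9.7
top gapfloor [0.59638881 0.35696224]
butt [0.40886694 0.24696552]
tip [0.62016153 0.28015594]
col [0.51373702 0.2644953 ]
```

```bash
python3 - <<'E'
from h import *
plan([.4965,.3391,.105],10.4)
E
```

```text
shift [-0.1674  0.2583  0.0815] turn [-0.0004 -0.0026 -0.0253] dist 0.09550399139760105 t 3.2667 F [-0.5  0.  -1. ] op 0.33147642793153104 29.999923445284367 pos [0.4595 0.2546 0.1296]
```

Request:
step_arm --pt "-0.06 0.09 0.03 0 0 -0.025 1" --pt "-0.11 0.17 0.06 0 0 -0.025 1" --pt "-0.16 0.25 0.08 0 0 -0.025 1" --pt "-0.167 0.258 0.08 0 0 -0.025 1" --pt "-0.167 0.258 0.08 0 0 -0.025 1" --pt "-0.167 0.258 0.08 0 0 -0.025 1" --pt "-0.167 0.258 0.08 0 0 -0.025 1"

```text
time_s: 3.85
position: [0.4959, 0.3381, 0.1052]
tcp_rot: [[-0.984, -0.18, -0.004], [-0.18, 0.984, -0.002], [0.004, -0.001, -1.0]]
force: [-0.8, -0.1, -1.4]
opening: 0.33
grasp_force: 30.0
```

```bash
python3 - <<'E'
from h import *
from rig import *
plan([.4965,.3391,.056],10.4)
c=capture('scene');np.savez('s4.npz',**c)
t=capture('top');np.savez('t4.npz',**t)
D=np.zeros((600,800,3),np.uint8)
D[:340,:500]=cv2.resize(c['image'][135:220,155:280],(500,340),interpolation=cv2.INTER_CUBIC)
D[:,500:]=cv2.resize(t['image'][180:300,205:265],(300,600),interpolation=cv2.INTER_CUBIC)
cv2.imwrite('pics/comp4.png',D[...,::-1])
E
```

```text
shift [-0.0032  0.0032  0.1639] turn [-0.0015 -0.0048 -0.0007] dist 0.049182966862676376 t 3.85 F [-0.8 -0.1 -1.4] op 0.3304267081227141 29.999832808971405 pos [0.4959 0.3381 0.1052]
```

View pics/comp4.png

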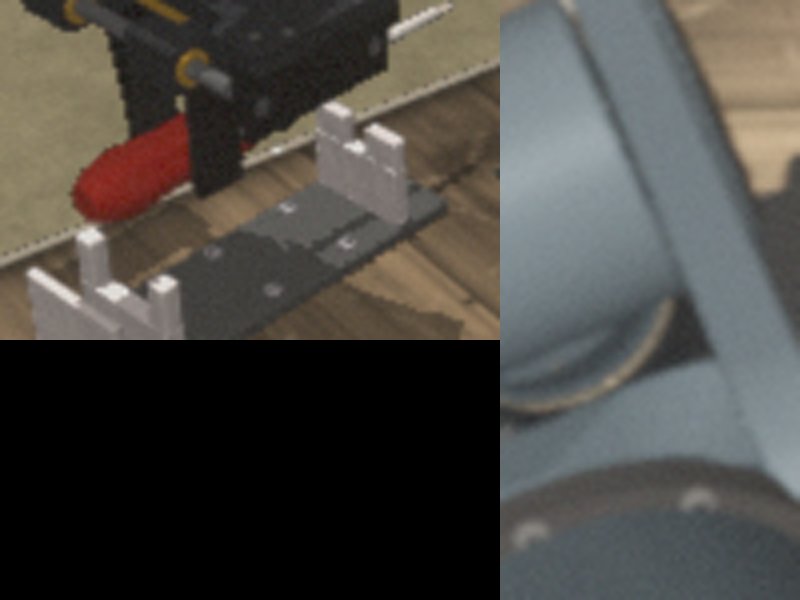

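The scene crop shows the driver level above the rest, with its tip at (450,8) and its butt at about (75,195). I'll check the tip against the expected axis.

```bash
python3 - <<'E'
from h import *
s=np.load('s4.npz');W=s['world_from_camera']
S=lambda u,v,z:back(s,W,(155+u/4-.4,135+v/4-.4),z)
d=np.array([.9836,.1803])
for k,u,v in(('tip',450,8),('shank',395,37)):
  for z in(.088,.091,.094):
    p=S(u,v,z)[:2]-[.4959,.3381];print(k,z,'along',p@d,'lat',p@[-d[1],d[0]])
# predicted
for a in(163,110):
  P=np.r_[[.4959,.3381]+d*a/1e3,.091];q=proj(s,W,P)[0];print(a,(q[0]+.4-155)*4,(q[1]+.4-135)*4)
E
```

```text
tip 0.088 along 0.15977420526814812 lat -0.00030652681515676565
tip 0.091 along 0.15617792285509338 lat -0.003767229884000492
tip 0.094 along 0.15258164044203856 lat -0.00722793295284431
shank 0.088 along 0.12439132410010166 lat 0.0004361580164941303
shank 0.091 along 0.1210053531260406 lat -0.0030289594784932354
shank 0.094 along 0.11761938215197966 lat -0.006494076973480615
163 454.2635000565733 -0.45862754716517884
110 372.9032015833159 44.06174934374144
```

Request:
step_arm --pt "-0.002 0.003 0.04 0 -0.003 0 1" --pt "-0.002 0.003 0.077 0 -0.003 0 1" --pt "-0.002 0.003 0.077 0 -0.003 0 1" --pt "-0.002 0.003 0.077 0 -0.003 0 1" --pt "-0.002 0.003 0.077 0 -0.003 0 1"

```text
time_s: 4.37
position: [0.4978, 0.3401, 0.0833]
tcp_rot: [[-0.984, -0.18, 0.002], [-0.18, 0.984, 0.0], [-0.002, -0.0, -1.0]]
force: [-0.2, 0.5, -1.0]
opening: 0.333
grasp_force: 30.0
```

```bash
python3 - <<'E'
from h import *
from rig import *
plan([.4965,.3391,.056],10.4)
c=capture('scene');np.savez('s5.npz',**c);s=read_state()
W=c['world_from_camera'];R=np.array(s['tcp_rot']);
im=cv2.resize(c['image'][135:235,155:288],(798,600),interpolation=cv2.INTER_CUBIC).copy()
# overlay: predicted driver axis
P=[s['position']+R@np.array([-a/1e3,0,.0145]) for a in(-53,42,100,163)]
for q in proj(c,W,P): cv2.circle(im,tuple(int(round(k)) for k in ((q+.5-[155,135])*6-.5)),3,(0,255,0),-1)
cv2.imwrite('pics/comp5.png',im[...,::-1])
E
```

```text
shift [ 0.005  -0.0025  0.0911] turn [-0.0001  0.0026 -0.0006] dist 0.027374051428902216 t 4.3667 F [-0.2  0.5 -1. ] op 0.33250174233047197 29.999845549464226 pos [0.4978 0.3401 0.0833]
```

View pics/comp5.png

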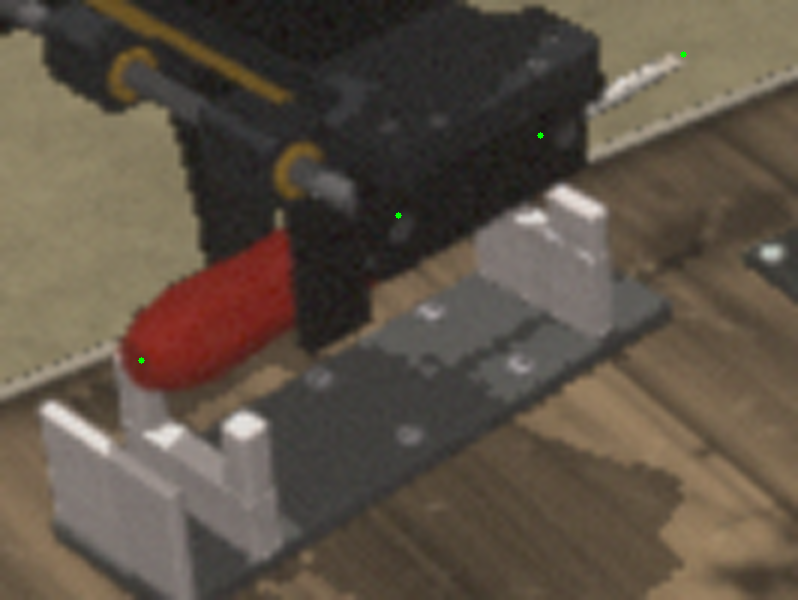

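The driver matches its predicted axis (tip seen at (678,57), predicted (683,54)). Lowering it into the rest.

Request:
step_arm --pt "0.004 -0.002 0.02 0 0 0 1" --pt "0.004 -0.002 0.04 0 0 0 1" --pt "0.004 -0.002 0.05 0 0 0 1" --pt "0.004 -0.002 0.05 0 0 0 1" --pt "0.004 -0.002 0.05 0 0 0 1"

```text
time_s: 4.83
position: [0.4965, 0.3395, 0.0678]
tcp_rot: [[-0.984, -0.18, 0.002], [-0.18, 0.984, 0.0], [-0.002, -0.0, -1.0]]
force: [-0.0, 0.6, -1.1]
opening: 0.331
grasp_force: 30.0
```

```bash
python3 - <<'E'
from h import *
plan([.4965,.3391,.056],10.4)
E
```

```text
shift [ 0.0003 -0.0013  0.0394] turn [-0.0003  0.0019 -0.0001] dist 0.011831598659960545 t 4.8333 F [-0.   0.6 -1.1] op 0.3308565566666574 29.999904669821262 pos [0.4965 0.3395 0.0678]
```

Request:
step_arm --pt "0 0 0.012 0 0 0 1" --pt "0 0 0.022 0 0 0 1" --pt "0 0 0.03 0 0 0 1" --pt "0 0 0.034 0 0 0 1" --pt "0 0 0.034 0 0 0 1" --pt "0 0 0.034 0 0 0 1"

```text
time_s: 5.33
position: [0.4967, 0.3396, 0.058]
tcp_rot: [[-0.984, -0.18, 0.002], [-0.18, 0.984, 0.0], [-0.002, -0.0, -1.0]]
force: [-0.0, -0.5, -1.2]
opening: 0.331
grasp_force: 30.0
```

Request:
step_arm --pt "0 0 0.003 0 0 0 1" --pt "0 0 0.006 0 0 0 1" --pt "0 0 0.006 0 0 0 1" --pt "0 0 0.006 0 0 0 1"

```text
time_s: 5.67
position: [0.497, 0.3397, 0.0568]
tcp_rot: [[-0.984, -0.18, 0.003], [-0.18, 0.984, 0.001], [-0.003, 0.0, -1.0]]
force: [-0.0, -0.2, 3.5]
opening: 0.332
grasp_force: 30.0
```

Contact (3.5 N). Opening the jaws to half.

Request:
step_arm --pt "0 0 0 0 0 0 0.2" --pt "0 0 0 0 0 0 0" --pt "0 0 0 0 0 0 0" --pt "0 0 0 0 0 0 0" --pt "0 0 -0.1 0 0 0 0" --pt "0 0 -0.22 0 0 0 0" --pt "0 0 -0.34 0 0 0 0" --pt "0 0 -0.4 0 0 0 0"

```text
time_s: 6.33
position: [0.4982, 0.3404, 0.1801]
tcp_rot: [[-0.984, -0.18, 0.008], [-0.18, 0.984, 0.003], [-0.008, 0.001, -1.0]]
force: [0.4, 0.8, 1.0]
opening: 0.499
grasp_force: 0.0
```

```bash
python3 - <<'E'
from h import *
from rig import *
plan([.458,.103,.15],15)
c=capture('scene');np.savez('s6.npz',**c)
s=read_state();print(s['position'])
w=capture('wrist')
D=np.zeros((600,800,3),np.uint8)
D[:300,:400]=cv2.resize(c['image'][145:245,155:288],(400,300),interpolation=cv2.INTER_CUBIC)
D[:300,400:]=cv2.resize(w['image'],(400,300))
t=np.load('top0.npz')
D[300:,:400]=cv2.resize(t['image'][165:300,325:415],(400,600),interpolation=cv2.INTER_CUBIC)[:300]*0
D[300:,:400]=cv2.resize(np.load('scene0.npz')['image'][210:330,235:395],(400,300),interpolation=cv2.INTER_CUBIC) # x2.5
D[300:,400:]=cv2.resize(t['image'][165:300,315:495],(400,300),interpolation=cv2.INTER_CUBIC) # x2.222
cv2.imwrite('pics/comp6.png',D[...,::-1])
E
```

```text
shift [ 0.2753 -0.7542  0.0971] turn [ 0.0013  0.0102 -0.1023] dist 0.2426172558195107 t 6.3333 F [0.4 0.8 1. ] op 0.4990594874198376 0.0 pos [0.4982 0.3404 0.1801]
[0.49956371 0.3410502  0.18267095]
```

View pics/comp6.png

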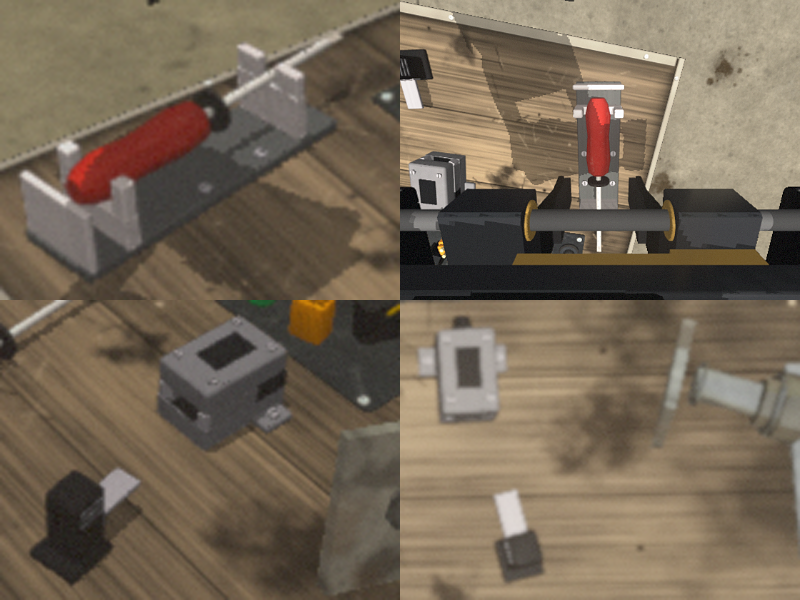

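The driver is seated: the scene crop shows the handle between the lugs and the shank in the notch. Next I'll work out the plate clearance and move above key and switch.

```bash
python3 - <<'E'
from h import *
s=np.load('scene0.npz');W=s['world_from_camera']
for a,b in(((522,464),(530,375)),((598,440),(603,365))):
  p=back(s,W,np.array(a)*.7,0)
  zs=[z for z in np.arange(0,.3,.005)]
  q=[np.hypot(*(proj(s,W,[p[0],p[1],z])[0]/.7-b)) for z in zs];print(p[:2],zs[int(np.argmin(q))],min(q))
plan([.53,.12,.25],5)
E
```

```text
[ 0.54947252 -0.01000145] 0.12 6.586318650015004
[ 0.63300427 -0.03432725] 0.1 13.546357070985275
shift [ 0.0283 -0.7418 -0.2341] turn [0.0033 0.0138 0.12  ] dist 0.23350978036562298 t 6.4333 F [ 0.1  0.2 -0.1] op 0.4973531954128308 0.0 pos [0.4989 0.3407 0.1803]
```

Request:
step_arm --pt "0.003 -0.1 -0.1 0 0.01 0.12 0" --pt "0.01 -0.24 -0.2 0 0.01 0.12 0" --pt "0.028 -0.37 -0.23 0 0.01 0.12 0" --pt "0.028 -0.5 -0.23 0 0.01 0.12 0" --pt "0.028 -0.62 -0.23 0 0.01 0.12 0" --pt "0.028 -0.74 -0.23 0 0.01 0.12 0" --pt "0.028 -0.74 -0.23 0 0.01 0.12 0" --pt "0.028 -0.74 -0.23 0 0.01 0.12 0"

```text
time_s: 7.1
position: [0.5278, 0.1177, 0.2439]
tcp_rot: [[-0.997, -0.083, -0.008], [-0.083, 0.997, -0.0], [0.008, 0.0, -1.0]]
force: [-0.2, 0.3, 0.6]
opening: 0.504
grasp_force: 0.0
```

```bash
python3 - <<'E'
from h import *
from rig import *
capture('wrist');capture('wrist')
s=read_state();c=capture('wrist');W=np.eye(4);W[:3,:3]=s['tcp_rot'];W[:3,3]=s['position'];W=W@c['T_tool_cam']
c['W']=W;np.savez('w7.npz',**c);print(s['position'],np.round(s['qvel'],2))
cv2.imwrite('pics/w7.png',cv2.cvtColor(cv2.resize(c['image'][70:280,140:420],(800,600),interpolation=cv2.INTER_CUBIC),cv2.COLOR_RGB2BGR))
E
```

```text
[0.52737281 0.11995741 0.24410271] [ 1.59 -0.32 -0.13 -0.1   0.07 -0.15]
```

View pics/w7.png

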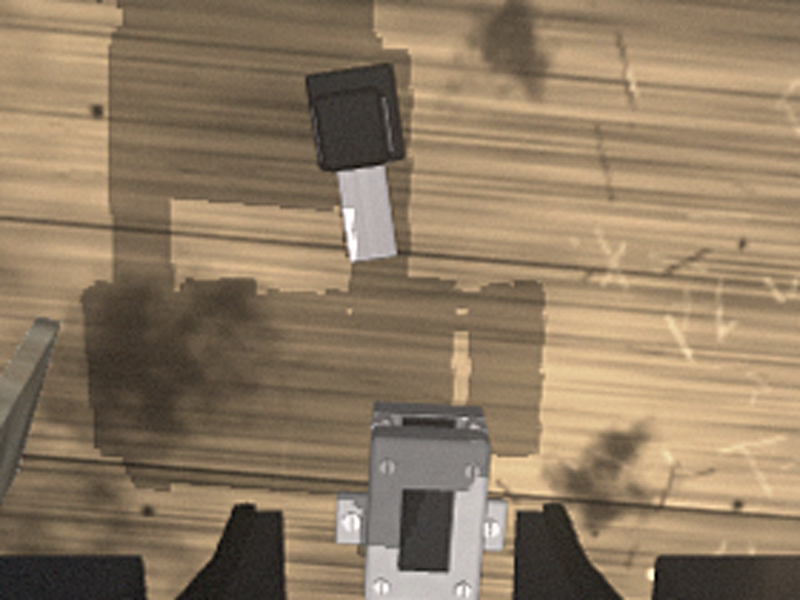

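The wrist crop shows the switch front top edge at (371,436)–(490,432) with the slot centre near (428,421). The tongue tip edge is (351,262)–(396,257), its root (338,172)–(384,167), and the key foot's rear edge (307,77)–(390,64).

```bash
python3 - <<'E'
from h import *
w=np.load('w7.npz');t=np.load('top0.npz')
Q=lambda u,v,z:back(w,w['W'],(140+u/2.857-.35,70+v/2.857-.35),z)[:2]
for n,a,b in(('swtop',Q(371,436,.048),Q(490,432,.048)),('swbot',Q(373,404,0),Q(484,406,0)),('slot',Q(400,421,.023),Q(458,422,.023)),('sw scr front',Q(388,467,.048),Q(473,470,.048)),('sw scr back',Q(381,587,.048),Q(463,590,.048)),('ears',Q(351,522,.006),Q(491,528,.006)),('tip',Q(351,262,.024),Q(396,257,.024)),('root',Q(338,172,.024),Q(384,167,.024)),('foot',Q(307,77,.006),Q(390,64,.006)),('footfront',Q(320,171,.006),Q(404,157,.006))):
    d=b-a;print(n,np.round((a+b)/2,4),'w',round(np.hypot(*d),4),'yaw',round(np.degrees(np.arctan2(-d[0],d[1])),1))
T=lambda u,v,z:back(t,t['world_from_camera'],(315+(u-400)/2.222-.3,165+(v-300)/2.222-.3),z)[:2]
print('top tip',(T(497,492,.024)+T(519,489,.024))/2,'root',(T(503,537,.024)+T(526,531,.024))/2)
print('top sw front',T(440,421,.048),T(497,419,.048),'back',T(438,331,.048),T(495,329,.048))
E
```

```text
swtop [0.5594 0.1358] w 0.0446 yaw 7.0
swbot [0.5626 0.1369] w 0.0471 yaw 3.9
slot [0.5625 0.1364] w 0.0233 yaw 3.9
sw scr front [0.5731 0.1371] w 0.0322 yaw 2.8
sw scr back [0.6236 0.1387] w 0.0324 yaw 2.6
ears [0.6153 0.1385] w 0.0609 yaw 2.3
tip [0.4996 0.109 ] w 0.0172 yaw 11.3
root [0.4669 0.1018] w 0.0171 yaw 11.0
foot [0.432  0.0938] w 0.0317 yaw 13.4
footfront [0.4658 0.1014] w 0.0331 yaw 14.2
top tip [0.50242505 0.10565677] root [0.46724764 0.10190585]
top sw front [0.55630646 0.16050904] [0.55708088 0.11508499] back [0.63026039 0.15980997] [0.63098845 0.11375285]
```

```bash
python3 - <<'E'
from h import *
plan([.4525,.098,.09],12.5)
E
```

```text
shift [ 0.2512 -0.0531  0.5162] turn [ 0.0012 -0.0097 -0.1658] dist 0.17295345109746987 t 7.25 F [-0.8  0.6  0.3] op 0.5028097512332161 0.0 pos [0.5273 0.1205 0.2443]
```

Request:
step_arm --pt "0.1 -0.03 0.1 0 -0.01 -0.1 0" --pt "0.18 -0.053 0.2 0 -0.01 -0.166 0" --pt "0.25 -0.053 0.3 0 -0.01 -0.166 0" --pt "0.25 -0.053 0.42 0 -0.01 -0.166 0" --pt "0.25 -0.053 0.5 0 -0.01 -0.166 0" --pt "0.25 -0.053 0.51 0 -0.01 -0.166 0" --pt "0.25 -0.053 0.51 0 -0.01 -0.166 0" --pt "0.25 -0.053 0.51 0 -0.01 -0.166 0"

```text
time_s: 7.92
position: [0.4546, 0.098, 0.0932]
tcp_rot: [[-0.976, -0.217, 0.003], [-0.217, 0.976, 0.001], [-0.003, -0.0, -1.0]]
force: [0.9, 0.1, 0.1]
opening: 0.498
grasp_force: 0.0
```

```bash
python3 - <<'E'
from h import *
plan([.4525,.098,.036],12.5)
E
```

```text
shift [0.0075 0.0015 0.1906] turn [-0.0002  0.0042  0.0014] dist 0.05721308041610625 t 7.9167 F [0.9 0.1 0.1] op 0.4976895973100168 0.0 pos [0.4546 0.098  0.0932]
```

Request:
step_arm --pt "0.005 0 0.08 0 0.003 0 0" --pt "0.005 0 0.15 0 0.003 0 0" --pt "0.005 0 0.185 0 0.003 0 0" --pt "0.005 0 0.185 0 0.003 0 0" --pt "0.005 0 0.185 0 0.003 0 0" --pt "0.005 0 0.185 0 0.003 0 0"

```text
time_s: 8.42
position: [0.4539, 0.0971, 0.0386]
tcp_rot: [[-0.976, -0.216, 0.003], [-0.216, 0.976, -0.0], [-0.003, -0.001, -1.0]]
force: [0.1, 0.2, -0.0]
opening: 0.502
grasp_force: 0.0
```

```bash
python3 - <<'E'
from h import *
plan([.4525,.098,.036],12.5)
E
```

```text
shift [0.0039 0.004  0.0087] turn [-0.0009  0.004  -0.0003] dist 0.003099229486731901 t 8.4167 F [ 0.1  0.2 -0. ] op 0.5020642765436618 0.0 pos [0.4539 0.0971 0.0386]
```

Request:
step_arm --pt "0.005 0.003 0.005 0 0.003 0 0" --pt "0.005 0.003 0.005 0 0.003 0 0.4" --pt "0.005 0.003 0.005 0 0.003 0 1" --pt "0.005 0.003 0.005 0 0.003 0 1" --pt "0.005 0.003 0.005 0 0.003 0 1" --pt "0.005 0.003 0.005 0 0.003 0 1" --pt "0.005 0.003 0.005 0 0.003 0 1" --pt "0.005 0.003 0.005 0 0.003 0 1"

```text
time_s: 9.08
position: [0.4511, 0.0974, 0.0359]
tcp_rot: [[-0.976, -0.216, -0.002], [-0.216, 0.976, -0.0], [0.002, -0.0, -1.0]]
force: [-0.5, 0.2, 4.6]
opening: 0.274
grasp_force: 30.0
```

```bash
python3 - <<'E'
from h import *
from rig import *
plan([.4525,.098,.036],12.5)
s=read_state();print(np.round(s['tcp_rot'],4).tolist())
E
```

```text
shift [-0.0049  0.001  -0.0004] turn [-0.0001 -0.0025 -0.0008] dist 0.0015108485822306868 t 9.0833 F [-0.5  0.2  4.6] op 0.2738150250855953 30.000038528814912 pos [0.4511 0.0974 0.0359]
[[-0.9764, -0.2158, -0.0019], [-0.2158, 0.9764, -0.0005], [0.0019, -0.0001, -1.0]]
```

```bash
python3 - <<'E'
from h import *
plan([.500,.1342,.045],2.2)
E
```

```text
shift [-0.1855  0.0846 -0.0307] turn [-0.0003 -0.0025  0.228 ] dist 0.06186050708575137 t 9.0833 F [-0.5  0.2  4.6] op 0.2738150250855953 30.000038528814912 pos [0.4511 0.0974 0.0359]
```

Request:
step_arm --pt "0 0 -0.02 0 0 0 1" --pt "0 0.02 -0.03 0 0 0.1 1" --pt "-0.05 0.05 -0.03 0 0 0.228 1" --pt "-0.11 0.085 -0.03 0 0 0.228 1" --pt "-0.16 0.085 -0.03 0 0 0.228 1" --pt "-0.18 0.085 -0.03 0 0 0.228 1" --pt "-0.18 0.085 -0.03 0 0 0.228 1" --pt "-0.18 0.085 -0.03 0 0 0.228 1"

```text
time_s: 9.75
position: [0.4973, 0.1338, 0.0444]
tcp_rot: [[-0.999, -0.038, -0.004], [-0.038, 0.999, -0.001], [0.004, -0.0, -1.0]]
force: [0.1, 0.3, -1.0]
opening: 0.269
grasp_force: 30.0
```

```bash
python3 - <<'E'
from h import *
from rig import *
plan([.500,.1342,.0375],2.2)
s=read_state();c=capture('scene');np.savez('s8.npz',**c)
R=np.array(s['tcp_rot']);W=c['world_from_camera']
im=cv2.resize(c['image'][200:300,260:393],(798,600),interpolation=cv2.INTER_CUBIC).copy()
P=[s['position']+R@np.array([-.048,y,.0109+.003-.002]) for y in(-.009,.009)]
ex=-R[:,0];ey=R[:,1]
F=[np.array([.560,.1365,.023])+y*ey+np.array([0,0,z]) for y,z in((-.0115,-.006),(.0115,-.006),(.0115,.006),(-.0115,.006))]
for q in proj(c,W,P):cv2.circle(im,tuple(int(round(k)) for k in ((q+.5-[260,200])*6-.5)),3,(0,255,0),-1)
for q in proj(c,W,F):cv2.circle(im,tuple(int(round(k)) for k in ((q+.5-[260,200])*6-.5)),3,(255,0,0),-1)
cv2.imwrite('pics/s8.png',im[...,::-1])
E
```

```text
shift [-0.0092  0.0011  0.0229] turn [-0.0006 -0.0053  0.    ] dist 0.007404627036257604 t 9.75 F [ 0.1  0.3 -1. ] op 0.26933270284736344 29.999916376546025 pos [0.4973 0.1338 0.0444]
```

View pics/s8.png

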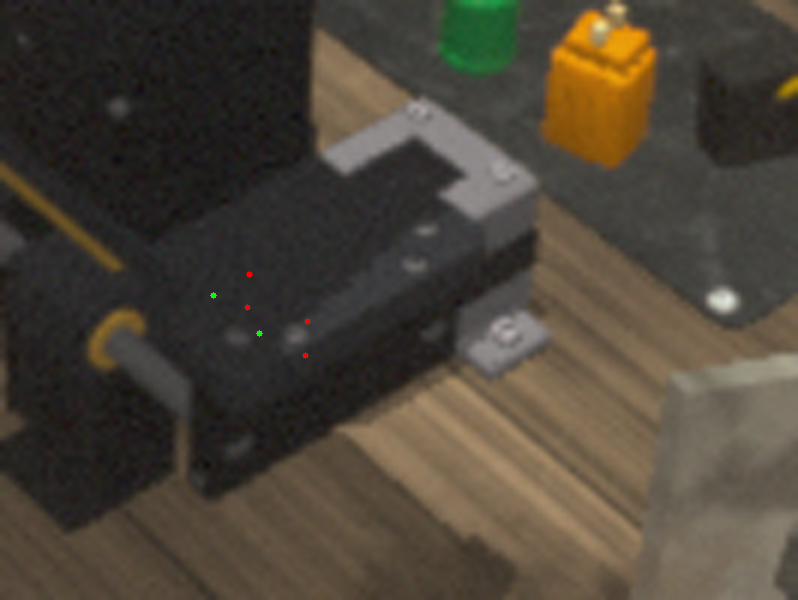

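The gripper hides the slot here: green marks the predicted tongue tip, red the estimated mouth. I've used all my picture views, so I'll check the slot numerically in the earlier scene image.

```bash
python3 - <<'E'
from h import *
s=np.load('scene0.npz');W=s['world_from_camera'];g=s['image'].mean(2).astype(int)
print('u',list(range(296,326)))
for v in range(240,272):print(v,*[f'{g[v,u]:3d}' for u in range(296,326)])
ey=np.array([-.038,.999,0])
for C in([.560,.1365],[.560,.134],[.563,.1356]):
  print(C,np.round(proj(s,W,[np.r_[C,.023]+y*ey+np.array([0,0,z]) for y,z in((-.0115,-.006),(.0115,-.006),(.0115,.006),(-.0115,.006),(-.023,.025),(.023,.025),(-.023,-.023))]),1).tolist())
E
```

```text
u [296, 297, 298, 299, 300, 301, 302, 303, 304, 305, 306, 307, 308, 309, 310, 311, 312, 313, 314, 315, 316, 317, 318, 319, 320, 321, 322, 323, 324, 325]
240 106 108  99  71  67  64  69  71  68  72  81  99 110 117 119 116 118 118 117 116 118 115 118 120 120 119 117 119 119 120
241 114 108 101  81  65  65  67  66  69  67  72  77  93 109 112 118 116 118 120 114 118 115 117 115 108 117 118 120 120 120
242 115 112 100 116  88  64  68  65  69  67  69  71  72  82 102 108 115 117 118 117 116 112 106 112 142 135 110 117 116 117
243 111 113 101 103  96  78  66  63  68  66  67  69  70  69  78  98 110 115 119 117 116 116  91  99 108  97 115 114  96 104
244 105 107  96  84  90  87  77  69  66  68  67  69  64  67  70  78  96 110 113 116 116 121 116 116 117 116 118 106 101  89
245 109 106  92  82  91  88  88  76  65  64  64  70  68  70  70  71  74  95 105 115 115 119 121 121 119 114 106  94  83  72
246 112 109  94  81  89  89  90  86  70  64  64  65  69  67  67  70  70  73  81 103 110 117 121 116 109 102  90  76  69  68
247 112 110 107  85  88  89  89  89  68  65  63  64  67  67  68  67  66  72  69
[... 2704 characters left out ...]
  94  91  89  87  89  87  78  72  68  68  69  69  69  72  88  92  97
270  98 104 106 106 105 102 101 103 102  97  93  94  96  92  92  93  94  91  87  90  90  76  73  74  76  77  94  96  95  95
271  95  95 103 106 110 105 103 101 107  99  97  93  96  92  96  91  92  92  90  88  92  96  97 101 101 103 104 103  99  97
[0.56, 0.1365] [[310.5, 258.7], [300.8, 250.8], [301.0, 245.2], [310.8, 253.1], [316.4, 248.1], [296.6, 232.4], [314.9, 270.6]]
[0.56, 0.134] [[311.5, 259.6], [301.8, 251.7], [302.0, 246.1], [311.8, 254.0], [317.5, 249.0], [297.6, 233.2], [316.0, 271.5]]
[0.563, 0.1356] [[312.3, 258.3], [302.6, 250.3], [302.9, 244.8], [312.7, 252.7], [318.3, 247.6], [298.4, 231.9], [316.8, 270.1]]
```

Request:
step_arm --pt "-0.008 0 0.01 0 -0.004 0 1" --pt "-0.008 0 0.018 0 -0.004 0 1" --pt "-0.008 0 0.018 0 -0.004 0 1" --pt "-0.008 0 0.018 0 -0.004 0 1" --pt "-0.008 0 0.018 0 -0.004 0 1"

```text
time_s: 10.22
position: [0.5003, 0.1339, 0.039]
tcp_rot: [[-0.999, -0.038, 0.0], [-0.038, 0.999, -0.0], [-0.0, -0.0, -1.0]]
force: [-0.3, -0.4, -0.1]
opening: 0.275
grasp_force: 30.0
```

```bash
python3 - <<'E'
from h import *
plan([.545,.1353,.0375],2.2)
E
```

```text
shift [-0.1492 -0.0011  0.005 ] turn [-0.0005  0.0002 -0.0002] dist 0.044774086240289904 t 10.2167 F [-0.3 -0.4 -0.1] op 0.275061184507884 30.00006262678653 pos [0.5003 0.1339 0.039 ]
```

Request:
step_arm --pt "0 0 0.005 0 0 0 1" --pt "-0.012 0 0.006 0 0 0 1" --pt "-0.024 0 0.006 0 0 0 1" --pt "-0.036 0 0.006 0 0 0 1" --pt "-0.048 0 0.006 0 0 0 1" --pt "-0.06 0 0.006 0 0 0 1" --pt "-0.06 0 0.006 0 0 0 1" --pt "-0.06 0 0.006 0 0 0 1"

```text
time_s: 10.88
position: [0.5189, 0.1348, 0.0374]
tcp_rot: [[-0.999, -0.038, 0.001], [-0.038, 0.999, -0.0], [-0.001, -0.0, -1.0]]
force: [-0.3, 0.4, -0.5]
opening: 0.274
grasp_force: 30.0
```

Request:
step_arm --pt "-0.01 0 0 0 0 0 1" --pt "-0.02 0 0 0 0 0 1" --pt "-0.03 0 0 0 0 0 1" --pt "-0.04 0 0 0 0 0 1" --pt "-0.05 0 0 0 0 0 1" --pt "-0.06 0 0 0 0 0 1" --pt "-0.06 0 0 0 0 0 1" --pt "-0.06 0 0 0 0 0 1"

```text
time_s: 11.55
position: [0.5368, 0.1354, 0.0374]
tcp_rot: [[-0.999, -0.038, 0.001], [-0.038, 0.999, -0.0], [-0.001, -0.0, -1.0]]
force: [-0.7, -0.1, -1.0]
opening: 0.271
grasp_force: 30.0
```

Request:
step_arm --pt "-0.006 0 0 0 0 0 1" --pt "-0.012 0 0 0 0 0 1" --pt "-0.018 0 0 0 0 0 1" --pt "-0.024 0 0 0 0 0 1" --pt "-0.026 0 0 0 0 0 1" --pt "-0.026 0 0 0 0 0 1"

```text
time_s: 12.05
position: [0.5447, 0.1358, 0.0374]
tcp_rot: [[-0.999, -0.038, 0.001], [-0.038, 0.999, -0.0], [-0.001, -0.0, -1.0]]
force: [-0.1, 0.9, -1.0]
opening: 0.274
grasp_force: 30.0
```

Still free; I'll feel for the shoulder contact in small steps.

Request:
step_arm --pt "-0.005 0 0 0 0 0 1" --pt "-0.008 0 0 0 0 0 1" --pt "-0.008 0 0 0 0 0 1" --pt "-0.008 0 0 0 0 0 1"

```text
time_s: 12.38
position: [0.5459, 0.1358, 0.0372]
tcp_rot: [[-0.999, -0.038, -0.001], [-0.038, 0.999, -0.0], [0.001, -0.0, -1.0]]
force: [-1.8, -0.5, -0.3]
opening: 0.276
grasp_force: 30.0
```

Request:
step_arm --pt "-0.004 0 0 0 0 0 1" --pt "-0.008 0 0 0 0 0 1" --pt "-0.008 0 0 0 0 0 1" --pt "-0.008 0 0 0 0 0 1"

```text
time_s: 12.72
position: [0.5461, 0.1359, 0.037]
tcp_rot: [[-0.999, -0.038, -0.006], [-0.038, 0.999, -0.001], [0.006, -0.0, -1.0]]
force: [-5.4, -0.5, 0.9]
opening: 0.273
grasp_force: 30.0
```

Shoulder contact came where expected. Lowering the foot to the bench, then pressing again.

Request:
step_arm --pt "0 0 0.003 0 0 0 1" --pt "0 0 0.006 0 0 0 1" --pt "-0.004 0 0.006 0 0 0 1" --pt "-0.01 0 0.006 0 0 0 1" --pt "-0.01 0 0.006 0 0 0 1" --pt "-0.01 0 0.006 0 0 0 1"

```text
time_s: 13.22
position: [0.5463, 0.136, 0.036]
tcp_rot: [[-0.999, -0.039, -0.012], [-0.039, 0.999, -0.001], [0.012, -0.001, -1.0]]
force: [-10.9, -0.1, 12.2]
opening: 0.274
grasp_force: 30.0
```

Request:
step_arm --pt "0.012 0 -0.003 0 0 0 1" --pt "0.012 0 -0.003 0 0 0 0.3" --pt "0.012 0 -0.003 0 0 0 0.1" --pt "0.012 0 -0.003 0 0 0 0.1" --pt "0.012 0 -0.003 0 0 0 0.1" --pt "0.012 0 -0.003 0 0 0 0.1"

```text
time_s: 13.72
position: [0.5496, 0.1359, 0.0366]
tcp_rot: [[-0.999, -0.038, 0.003], [-0.038, 0.999, -0.0], [-0.003, -0.0, -1.0]]
force: [-0.6, -0.2, 0.4]
opening: 0.444
grasp_force: 0.0
```

Request:
step_arm --pt "0 0 -0.1 0 0 0 0.1" --pt "0 0 -0.22 0 0 0 0.1" --pt "0 0 -0.34 0 0 0 0.1" --pt "0 0 -0.48 0 0 0 0.1" --pt "0 0 -0.6 0 0 0 0" --pt "0.1 0 -0.65 0 0 0 0" --pt "0.1 0 -0.65 0 0 0 0" --pt "0.1 0 -0.65 0 0 0 0"

```text
time_s: 14.38
position: [0.5179, 0.135, 0.2328]
tcp_rot: [[-0.999, -0.039, 0.003], [-0.039, 0.999, -0.0], [-0.003, -0.0, -1.0]]
force: [0.6, 0.0, -0.6]
opening: 0.498
grasp_force: 0.0
```

```bash
python3 - <<'E'
from h import *
from rig import *
s=read_state();c=capture('wrist');W=np.eye(4);W[:3,:3]=s['tcp_rot'];W[:3,3]=s['position'];W=W@c['T_tool_cam']
print(s['position'],s['force'])
d=np.array([.9993,.038,0]);l=np.array([-.038,.9993,0]);g=c['image'].mean(2).astype(int)
# rectify horizontal strip at z=.022 (tongue level) along slot axis: gray profile from key block to switch
for z,name in((.022,'tongue level'),(.006,'foot')):
  for lat in(-.014,-.005,0,.005,.014):
    P=[np.array([.5605,.1357,z])+d*a/1e3+l*lat for a in range(-46,14,2)]
    q=np.round(proj(c,W,P)).astype(int)
    print(name,lat,[int(g[v,u]) if 0<=v<420 and 0<=u<560 else -1 for u,v in q])
sc=capture('scene');a=np.load('s6.npz')['image'].astype(int)[150:245,155:288];b=sc['image'].astype(int)[150:245,155:288]
print('rest diff',np.abs(a-b).mean(),(np.abs(a-b).max(2)>40).mean())
E
```

```text
[0.51790551 0.13495407 0.2327669 ] [ 0.59725197  0.02663995 -0.60956583]
tongue level -0.014 [117, 115, 117, 102, 49, 42, 44, 47, 47, 50, 48, 48, 51, 48, 46, 45, 41, 42, 50, 48, 73, 86, 80, 133, 117, 90, 79, 86, 80, 122]
tongue level -0.005 [112, 115, 120, 105, 44, 49, 50, 55, 44, 39, 38, 45, 38, 40, 40, 48, 51, 53, 48, 49, 43, 47, 52, 51, 49, 51, 57, 46, 57, 123]
tongue level 0 [115, 109, 118, 105, 43, 55, 45, 51, 52, 48, 42, 44, 41, 44, 43, 46, 54, 55, 53, 49, 46, 51, 54, 49, 54, 49, 53, 44, 95, 120]
tongue level 0.005 [113, 110, 120, 109, 42, 52, 52, 47, 52, 44, 43, 41, 36, 43, 39, 46, 52, 49, 52, 51, 52, 51, 48, 51, 53, 52, 52, 47, 92, 124]
tongue level 0.014 [114, 111, 119, 119, 44, 52, 50, 55, 52, 53, 50, 37, 46, 46, 42, 53, 47, 55, 54, 58, 54, 50, 49, 50, 55, 58, 54, 62, 95, 119]
foot -0.014 [94, 106, 117, 115, 117, 102, 49, 42, 44, 48, 47, 50, 54, 51, 51, 45, 47, 46, 49, 53, 53, 52, 48, 77, 91, 83, 133, 139, 110, 83]
foot -0.005 [91, 106, 112, 115, 120, 105, 44, 49, 50, 51, 44, 39, 37, 44, 38, 38, 45, 47, 48, 53, 51, 48, 53, 53, 47, 42, 51, 49, 51, 57]
foot 0 [89, 107, 115, 109, 118, 105, 43, 55, 45, 53, 52, 48, 43, 44, 41, 41, 41, 48, 46, 52, 45, 53, 51, 50, 51, 51, 49, 54, 49, 53]
foot 0.005 [90, 111, 113, 110, 120, 109, 42, 52, 52, 46, 52, 44, 36, 35, 36, 40, 42, 47, 46, 52, 52, 52, 48, 52, 51, 52, 51, 53, 52, 52]
foot 0.014 [92, 113, 113, 113, 119, 119, 44, 52, 50, 48, 52, 53, 49, 44, 46, 48, 47, 49, 53, 53, 56, 54, 59, 57, 50, 52, 50, 55, 58, 54]
rest diff 13.342962669832476 0.16929165017807676
```

```bash
python3 - <<'E'
from h import *
from rig import *
sc=capture('scene');
for im in(np.load('s6.npz')['image'],sc['image']):
    i=im.astype(int);m=(i[...,0]>90)&(i[...,1]<60)&(i[...,2]<60);m[:140]=0;m[245:]=0;m[:,290:]=0
    v,u=np.nonzero(m);print(m.sum(),u.mean(),v.mean())
print(read_state()['time_s'],hand_in())
E
```

```text
675 200.23407407407407 194.99555555555557
632 200.751582278481 195.36708860759492
the job is handed in; nothing more can be done
14.5333 None
```

The job is handed in at 14.5 s: the screwdriver lies in the rest and was let go, then the key was pushed in until its shoulder stopped at the switch face and left standing; I never steered the arm near the small parts, but took no final picture of them.

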